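# Shut the pipe clamp and find the socket for its nut

## Task

Swing the red strap of the blue clamp fixture down over the pipe until it rests fully in its yellow catch. Then find by trying which of the three sockets fits the hex nut beside the catch (not the two spare blocks behind), and lower it over the nut, upright and fully home; a socket that does not fit goes back standing on its wooden board. Finish with the gripper still holding the seated socket, strap shut, and leave everything else on the table where it is.

Things in the scene. Friction and masses are not known exactly. Their poses are not given: they have to be found in the camera images.
- strap (a joint): hinge of the red flat clamp strap on the fixture, rad: 0 = shut, lying level in the yellow catch; positive = tip raised (1.57 = upright; limit 1.6). Starts 0.9 to 1.45 open. Stiff hinge (0.3 N m friction): it stays where it is left; a few newtons at the tip move it.
- hinge_axis (a point): point on the strap's hinge axis at the middle of its width, 88 mm above the table. Axes are the fixture's: the hinge axis runs along x; the shut strap reaches 144 mm from here along -y.
- strap_push (a point): point on the strap's outer face (upper face when shut), mid-width, 125 mm from the hinge axis and 19 mm from the tip. The strap is 30 mm wide and 8 mm thick, its middle plane through the hinge axis. z of this point points out of the outer face; shut, it lies 92 mm above the table.
- fixture: blue pipe clamp fixture, base 160 (x) x 330 (y) x 12 mm, fixed; origin under the base centre. Pipe along x at y = +45 mm (top 82 mm up), hinge cheeks at y = +115 (106 mm high), yellow catch at y = -22 (98 mm high), nut block 58 mm square at y = -115. Two spare nut blocks, not to be used, stand on a grey ledge at x = +150, y = -115 and -35 mm; tops 73 mm up.
- nut_seat (a point): centre of the foot of the fixture's brass hex nut, 45 mm above the table; axes as the fixture. The nut is 22 mm high above it, one pair of flats facing +x and -x, with a 6 mm stud end on top; 17, 24 or 32 mm across flats, not told which. A 14 mm high collar round it admits only the fitting socket, whose mouth reaches this point; too small stops 22 mm up on the nut, too large 14 mm up on the collar.
- rack: wooden socket board, 90 mm (x) by 250 mm (y), 12 mm thick, fixed; origin under its centre. The three sockets stand in a row along y, 80 mm apart, in any order.
- socket_17: loose 17 mm socket: hexagonal steel tube spanner standing mouth down on the wooden rack, 75 mm tall, its own outside hexagon 26.5 mm across flats over the full height, bore hexagon 19.5 mm across flats and 36 mm deep. Origin: centre of the mouth (lower end); z up. Bore and outside flats are parallel; one pair of flats faces along +x and -x, the other pairs every 60 degrees.
- socket_24: loose 24 mm socket: hexagonal steel tube spanner standing mouth down on the wooden rack, 75 mm tall, its own outside hexagon 33.5 mm across flats over the full height, bore hexagon 26.5 mm across flats and 36 mm deep. Origin: centre of the mouth (lower end); z up. Bore and outside flats are parallel; one pair of flats faces along +x and -x, the other pairs every 60 degrees.
- socket_32: loose 32 mm socket: hexagonal steel tube spanner standing mouth down on the wooden rack, 75 mm tall, its own outside hexagon 41.5 mm across flats over the full height, bore hexagon 34.5 mm across flats and 36 mm deep. Origin: centre of the mouth (lower end); z up. Bore and outside flats are parallel; one pair of flats faces along +x and -x, the other pairs every 60 degrees.
- offcut: bystander: short offcut of dark steel pipe, 72 mm across, 55 mm high, standing on end
- marker: bystander: yellow marker stick, 14 mm thick, 134 mm long, lying between robot and fixture; origin at the underside of its middle
- can: bystander: orange spray can, 64 mm across, 160 mm high
- wrench: bystander: spanner, 200 mm long, lying at the left
- grinder: bystander: blue angle grinder, about 300 mm long, lying at the left
Mind the look-alikes: they are no part of the job. What is shaped like the socket_24 but black is not meant. What is shaped like the socket_32 but green is not meant.

How it is judged:
On the way, in this order (a step that is already met when the one before it is completed fails the run):
1. the strap is swung shut into its catch (value of joint strap below 0.05 rad), for 0.2 s.
2. the fitting socket is held, fully seated on the fixture's nut, the other two standing on their board (((z of socket_17 in the frame of nut_seat below 0.004 m and horizontal distance between socket_17 and nut_seat below 0.004 m and angle between socket_17's own z axis and vertical below 0.07 rad and contact force between the fingers and socket_17 above 3 N) or (z of socket_24 in the frame of nut_seat below 0.004 m and horizontal distance between socket_24 and nut_seat below 0.004 m and angle between socket_24's own z axis and vertical below 0.07 rad and contact force between the fingers and socket_24 above 3 N) or (z of socket_32 in the frame of nut_seat below 0.004 m and horizontal distance between socket_32 and nut_seat below 0.004 m and angle between socket_32's own z axis and vertical below 0.07 rad and contact force between the fingers and socket_32 above 3 N)) and ((z of socket_17 in the frame of nut_seat below 0.004 m and horizontal distance between socket_17 and nut_seat below 0.004 m and angle between socket_17's own z axis and vertical below 0.07 rad and contact force between the fingers and socket_17 above 3 N) or (angle between socket_17's own z axis and vertical below 0.1 rad and z of socket_17 in the frame of rack between 0.008 and 0.018 m and horizontal distance between socket_17 and rack below 0.14 m)) and ((z of socket_24 in the frame of nut_seat below 0.004 m and horizontal distance between socket_24 and nut_seat below 0.004 m and angle between socket_24's own z axis and vertical below 0.07 rad and contact force between the fingers and socket_24 above 3 N) or (angle between socket_24's own z axis and vertical below 0.1 rad and z of socket_24 in the frame of rack between 0.008 and 0.018 m and horizontal distance between socket_24 and rack below 0.14 m)) and ((z of socket_32 in the frame of nut_seat below 0.004 m and horizontal distance between socket_32 and nut_seat below 0.004 m and angle between socket_32's own z axis and vertical below 0.07 rad and contact force between the fingers and socket_32 above 3 N) or (angle between socket_32's own z axis and vertical below 0.1 rad and z of socket_32 in the frame of rack between 0.008 and 0.018 m and horizontal distance between socket_32 and rack below 0.14 m))), for 0.2 s.
At the end, for the whole second after the job is handed in: Strap within 0.05 rad of shut. One socket is held by the fingers (over 3 N), upright within 0.07 rad, its mouth centred within 4 mm of the nut seat and less than 4 mm above it (only the fitting socket can get there). The other two sockets stand upright on the wooden board (all of step 2 and value of joint strap below 0.05 rad); the arm keeps its last pose, push and grip.
It fails at once if a bystander is pushed more than 30 mm from its place (distance of any of offcut, marker, can, wrench, grinder from where it was at the start of the episode above 0.03 m).
It also fails if it takes over 72 s, if anything falls off the work surface, if the arm or the gripper's body presses on something with over 40 N, if the wrist force passes 120 N, or if a joint passes its speed limit or range.

## Robot

A 6-joint arm with a two-finger parallel gripper is mounted at the origin on the work surface. World frame = base frame: x ahead of the robot, y to its left, z up, the work surface at z = 0. Lengths are in m, angles in rad, forces in N, time in s.
With the tool pointing down it reaches from about 0.275 to 0.875 m from the base axis. Payload 12.5 kg.
Tool frame: the origin (TCP) lies at the very end of the fingers, on their centre line; the grasp point (between the pads) lies 19 mm behind it; x points along the fingers, y is the direction in which the jaws open and shut, and the axes are right-handed (so a half turn about x gives the same grasp; the last joint's range is limited). The gripper opens to 85 mm and grips with 20 to 120 N. Pads are 22 mm wide; open, the fingers measure 114 mm over their backs; the gripper's body (76 mm by 85 mm) begins 54 mm behind the grasp point. The pads swing forward as they close: fully open they stand 13 mm farther back than shut.
Start: joints at [-1.353, 0.351, 1.652, -0, 1.139, -0.085], TCP at [0.164, -0.525, 0.231] pointing down, gripper open.
Joint ranges: [-2.75, 2.75], [-0.79, 2.1], [0.01, 2.65], [-1.57, 4.71], [0.07, 3.14], [-2.87, 2.87]. Speed limits (rad/s): [2.22, 2.22, 2.79, 3.14, 3.14, 3.14].

## Interface

Orientations are given as a 3x3 rotation matrix whose columns are the frame's x, y, z axes.
In Python, from bench import manip gives the robot as it stands. Calls block until the motion is done:
- manip.move_ptp(position, orientation): joint-space move of the TCP to a pose.
- manip.move_l(position, attitude=None, max_speed=0.15): straight line of the TCP; attitude=None keeps the orientation; max_speed is the mean speed in m/s.
- manip.move_j(angles): joint-space move.
- manip.set_gripper(opening, effort=None): opening from 0.0 (shut) to 1.0 (fully open); effort is the grip in N (None keeps the last); returns when the fingers have stopped.
- manip.dwell(seconds).
- manip.inverse_kinematics(position, orientation): joint angles nearest the present ones, or None.
- manip.grab_frame(name): name is "scene" or "side" or "wrist"; returns (picture, depth): 480x640x3 uint8, red, green, blue; 480x640 float32, m along the optical axis (not along the pixel's ray), 0 where there is no reading.
- manip.get_calibration(name): a dict with "camera_matrix" (3x3 intrinsics, pixels), "k1" (the pictures are not rectified: a ray, as slopes to the right and down, at radius r is drawn at 1 + k1 r^2 times it, then the intrinsics apply), "R" (3x3) and "t" (3): a world point X has camera coordinates R X + t. Camera axes: x right, y down, z forward; pixel columns grow to the right and rows downward; lengths in m; the calibration is good to about 2 mm. A picture is of the moment at which its call begins: read the wrist's pose just before it. get_calibration takes no time and is no camera call; for the wrist camera it gives the pose at the moment of the call.
A pose or a line that the arm cannot do raises manip.Unreachable and nothing moves.
- manip.sign_off(): hands the job in, once; it reports no verdict.
Trained networks look in the newest picture that a camera, given by its name, has taken for a name from the list of things; names that differ only in an ending like _2 or _b are one class to them, and where a whole thing is asked for, a point or a joint stands for the part that bears it (a point fixed in the world has none). Each returns a list of dicts, best first, with "confidence" (0 to 1); they miss things now and then, are a little off and sometimes report something else, mostly with a low value. They report only what shows in the picture. A call takes as long as a camera call. They do not tell look-alikes from the thing itself.
- manip.look_for(camera, name): "at" ([x, y, z] in m, in world coordinates, good to about 4 mm: the middle of the surface that is visible of it).
Readings, each from a call of its own:
- manip.current_time(): time.
- manip.current_qpos(): joint angles.
- manip.current_joint_vel(): joint speeds.
- manip.current_joint_torque(): joint torques, N m.
- manip.current_ee_pos(): TCP position.
- manip.current_tcp_rot(): TCP orientation.
- manip.current_force(): force on the tool from outside, world axes, zero at the start.
- manip.current_ft_torque(): the same for the moment, N m.
- manip.current_grip_width(): opening from 0.0 (shut) to 1.0 (fully open).
Only numpy, scipy, OpenCV 4.12 (cv2) and the standard library are available. Lean on these libraries where they do the work, as an engineer would, in place of code of your own. Each camera call takes 0.05 s, during which the arm holds its last target. There are 200 camera calls.

## Working session

There is one attempt and no reset: what is moved stays moved. The work goes in short steps, each a Python script; the robot and the scene stay as the last script left them, time stands still between calls to the robot, and variables do not carry over. Pictures are saved under pics/ and viewed, about 8 in all and at most 12, crops included, and the job is handed in when it is done.

```bash
mkdir -p pics; cat > h.py <<'E'
import numpy as np, cv2
from bench import manip as m
def snap(cam,fn=None):
    c=m.get_calibration(cam); im,d=m.grab_frame(cam)
    if fn: cv2.imwrite('pics/'+fn,im[:,:,::-1])
    return im,d,c
def world(c,d,u=None,v=None):
    """all pixels -> world points (480,640,3), NaN w/o depth"""
    K=np.array(c['camera_matrix']);k=c['k1']
    U,V=np.meshgrid(np.arange(640),np.arange(480))
    P=np.stack([U,V],-1).reshape(-1,1,2).astype(np.float64)
    n=cv2.undistortPoints(P,K,np.array([k,0,0,0.])).reshape(480,640,2)
    z=np.where(d>0,d,np.nan)[...,None].astype(float)
    X=np.concatenate([n*z,z],-1)
    return (X-np.array(c['t']))@np.array(c['R'])
def proj(c,X):
    x=np.array(c['R'])@np.array(X)+np.array(c['t']); s=x[:2]/x[2]; s=s*(1+c['k1']*(s@s))
    K=np.array(c['camera_matrix']); return (K[:2,:2]@s+K[:2,2]).round(0)
E
python3 - <<'E'
from h import *
for cam in ['scene','side']:
    im,d,c=snap(cam,cam+'0.png'); W=world(c,d); np.savez(cam+'0.npz',im=im,d=d,W=W)
    print(cam,'campos',-np.array(c['R']).T@np.array(c['t']))
    for n in ['strap','strap_push','fixture','rack','socket_17','socket_24','socket_32','offcut','marker','can','wrench','grinder']:
        for r in m.look_for(cam,n)[:3]:
            print(n,round(r['confidence'],2),np.round(r['at'],3),proj(c,r['at']))
print(m.current_time())
E
```

```text
scene campos [ 1.22139666 -0.48934206  0.97385615]
strap 0.59 [0.605 0.244 0.166] [420. 185.]
fixture 0.63 [0.64  0.143 0.011] [390. 252.]
rack 0.98 [ 0.527 -0.282  0.013] [223. 298.]
socket_17 0.94 [ 0.522 -0.334  0.064] [198. 294.]
socket_17 0.75 [ 0.522 -0.263  0.072] [225. 278.]
socket_17 0.72 [ 0.518 -0.183  0.068] [255. 263.]
socket_24 0.94 [ 0.522 -0.334  0.064] [198. 294.]
socket_24 0.75 [ 0.522 -0.263  0.072] [225. 278.]
socket_24 0.72 [ 0.518 -0.183  0.068] [255. 263.]
socket_32 0.94 [ 0.522 -0.334  0.064] [198. 294.]
socket_32 0.75 [ 0.522 -0.263  0.072] [225. 278.]
socket_32 0.72 [ 0.518 -0.183  0.068] [255. 263.]
offcut 0.73 [ 0.764 -0.161  0.035] [321. 340.]
can 0.97 [ 0.595 -0.531  0.123] [117. 347.]
wrench 0.68 [0.376 0.409 0.008] [401. 163.]
grinder 0.7 [0.557 0.552 0.046] [479. 168.]
side campos [-0.14379269  0.70266925  0.97212545]
strap 0.68 [0.595 0.248 0.161] [247. 245.]
fixture 0.79 [0.59  0.214 0.017] [262. 276.]
rack 0.67 [ 0.484 -0.221  0.012] [384. 229.]
socket_17 0.79 [ 0.492 -0.066  0.052] [351. 240.]
socket_17 0.65 [ 0.503 -0.163  0.061] [370. 223.]
socket_17 0.59 [ 0.501 -0.25   0.06 ] [387. 212.]
socket_24 0.79 [ 0.492 -0.066  0.052] [351. 240.]
socket_24 0.65 [ 0.503 -0.163  0.061] [370. 223.]
socket_24 0.59 [ 0.501 -0.25   0.06 ] [387. 212.]
socket_32 0.79 [ 0.492 -0.066  0.052] [351. 240.]
socket_32 0.65 [ 0.503 -0.163  0.061] [370. 223.]
socket_32 0.59 [ 0.501 -0.25   0.06 ] [387. 212.]
offcut 0.87 [ 0.752 -0.159  0.037] [316. 195.]
offcut 0.54 [ 0.505 -0.162  0.062] [369. 222.]
marker 0.5 [0.393 0.029 0.014] [353. 281.]
can 0.82 [ 0.561 -0.506  0.109] [421. 164.]
can 0.75 [ 0.505 -0.246  0.063] [385. 211.]
wrench 0.64 [ 0.504 -0.163  0.06 ] [369. 223.]
wrench 0.57 [0.374 0.417 0.006] [252. 367.]
grinder 0.61 [0.526 0.573 0.053] [161. 354.]
1.3
```

View pics/scene0.png

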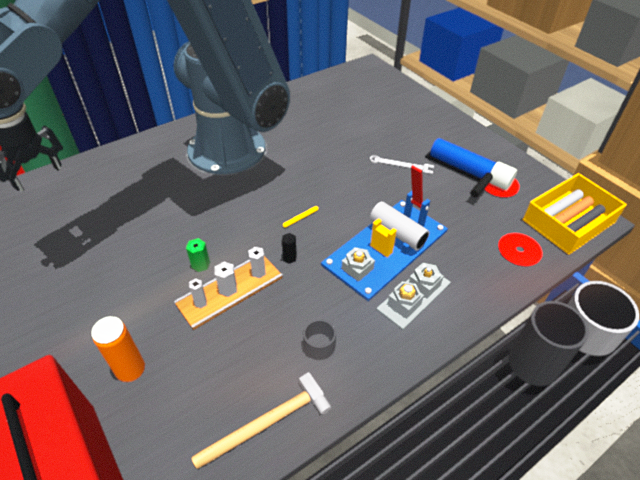

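View pics/side0.png

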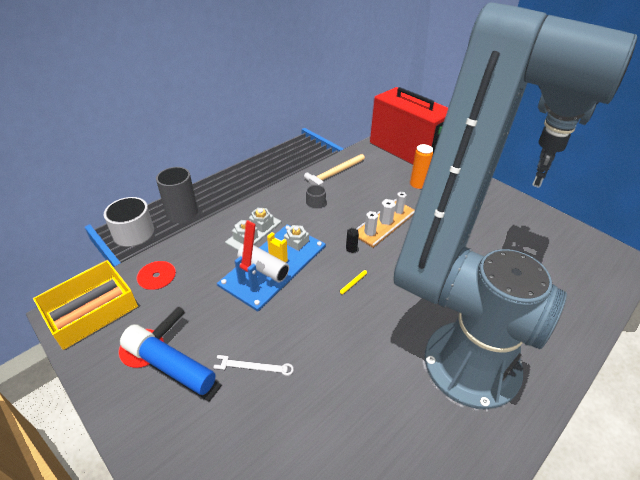

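The scene picture shows the board with three grey sockets at (198,292), (224,278) and (257,262). The middle one looks largest. The black one (289,248) and the green one (198,254) are off the board, so they are the decoys. The fixture nut is at (360,258) beside the yellow catch, the spare nuts are on the grey ledge at (407,293) and (430,273), and the red strap is near upright at (418,185).

```bash
python3 - <<'E'
from h import *
for cam in ['scene','side']:
    f=np.load(cam+'0.npz'); im=f['im']; W=f['W']; hsv=cv2.cvtColor(im,cv2.COLOR_RGB2HSV); H,S,V=[hsv[...,i].astype(int) for i in range(3)]
    z=W[...,2]; x=W[...,0];y=W[...,1]
    roi=(x>.4)&(x<.9)&(y>-.45)&(y<.4)
    blue=roi&(abs(H-108)<15)&(S>120)&(abs(z-.012)<.008)
    wood=roi&(abs(H-15)<8)&(S>80)&(abs(z-.012)<.008)&(y<-.1)
    led=roi&(S<60)&(abs(z-.03)<.03)
    def big(mk):
        n,l,s,_=cv2.connectedComponentsWithStats(mk.astype(np.uint8)); return l==1+np.argmax(s[1:,4])
    for nm,mk in [('blue',blue),('wood',wood)]:
        P=W[mk][:,:2]; r=cv2.minAreaRect((P*1000).astype(np.float32)); print(cam,nm,len(P),r,W[mk][:,2].mean())
    red=roi&((H<6)|(H>174))&(S>150)&(z>.05)&(y>.1); P=W[red]
    print('red',len(P),P.min(0),P.max(0)); 
    yel=roi&(abs(H-25)<5)&(S>180)&(z>.06)&(y>0); P=W[yel]; print('catch top',len(P),P[P[:,2]>.094].mean(0), P[:,2].max())
    top=roi&(abs(z-.087)<.004)&(y<-.1)&(x<.62)
    n,l,s,_=cv2.connectedComponentsWithStats(top.astype(np.uint8))
    for i in range(1,n):
        if s[i,4]>8: 
            P=W[l==i]; print('top',s[i,4],P.mean(0).round(4),np.ptp(P,axis=0).round(3),(P.min(0)+P.max(0))/2)
E
```

```text
scene blue 3034 ((585.810791015625, 119.96812438964844), (229.7821807861328, 390.28582763671875), 10.561781883239746) 0.011441419478383133
scene wood 1969 ((660.0538330078125, -282.9111328125), (260.1534118652344, 435.2250061035156), 79.78076934814453) 0.01185757430567185
red 363 [0.58054798 0.22046665 0.08473974] [0.61493245 0.26365391 0.22901752]
catch top 238 [0.62462601 0.12517052 0.09689367] 0.09987583394424074
top 144 [ 0.5061 -0.1732  0.0866] [0.038 0.038 0.008] [ 0.50447554 -0.17268034  0.0870022 ]
top 230 [ 0.5096 -0.2599  0.0869] [0.046 0.045 0.007] [ 0.50834276 -0.25958319  0.08701732]
top 108 [ 0.5118 -0.3309  0.0866] [0.03  0.029 0.008] [ 0.51154264 -0.33087222  0.08692011]
side blue 2099 ((614.0479736328125, 151.19247436523438), (163.5041961669922, 334.9964599609375), 10.667155265808105) 0.013275023847331627
side wood 676 ((644.060302734375, -284.1069030761719), (250.95713806152344, 425.94915771484375), 78.52114868164062) 0.013492399981657901
red 417 [0.577129   0.22323016 0.086886  ] [0.61337733 0.27560022 0.22978067]
catch top 177 [0.62027747 0.13287636 0.09802073] 0.10198250258425534
top 42 [ 0.5063 -0.3288  0.0869] [0.028 0.035 0.007] [ 0.50646483 -0.32958914  0.0867375 ]
top 91 [ 0.506  -0.2566  0.0874] [0.045 0.047 0.008] [ 0.50766077 -0.25460746  0.08697518]
top 64 [ 0.5051 -0.1708  0.0882] [0.037 0.035 0.008] [ 0.50616551 -0.17283659  0.08704556]
```

```bash
cat >> h.py <<'E'
def Rt(yaw):
    x=np.array([0,0,-1.]);y=np.array([np.cos(yaw),np.sin(yaw),0]);return np.stack([x,y,np.cross(x,y)],1)
FY=np.radians(10.6); FC=np.array([.614,.151])
def fx(x,y,z): return np.r_[FC+np.array([[np.cos(FY),-np.sin(FY)],[np.sin(FY),np.cos(FY)]])@[x,y],z]
E
python3 - <<'E'
from h import *
print(m.current_tcp_rot().round(2))
p=np.array([.164,-.525,.36]); m.move_l(p,max_speed=.3)
best=None
for k in (0,1):
    R=Rt(FY+k*np.pi); q=m.inverse_kinematics([.635,.038,.3],R); print(k,q)
m.move_ptp([.47,-.25,.32],Rt(FY+np.pi if 0 else FY)); 
im,d,c=snap('wrist','w1.png'); np.savez('w1.npz',im=im,d=d,W=world(c,d)); print(-np.array(c['R']).T@np.array(c['t']))
m.move_ptp([.60,.04,.32],Rt(FY))
im,d,c=snap('wrist','w2.png'); np.savez('w2.npz',im=im,d=d,W=world(c,d)); print(-np.array(c['R']).T@np.array(c['t']))
print(m.current_time(),m.current_qpos())
cv2.imwrite('pics/w.png',np.hstack([cv2.resize(cv2.imread('pics/w%d.png'%i),(400,300)) for i in (1,2)]))
E
```

```text
[[-0.    0.3  -0.95]
 [ 0.   -0.95 -0.3 ]
 [-1.   -0.   -0.  ]]
0 [-1.33915929e-02  4.56443064e-01  1.32469521e+00 -4.44089210e-16
  1.36045437e+00 -1.98396494e-01]
1 None
[ 0.45480337 -0.17544628  0.46221659]
[0.58500309 0.11413571 0.46231082]
4.7083 [-1.30241650e-02  3.74916700e-01  1.39658021e+00 -2.71270007e-04
  1.37002554e+00 -1.96414403e-01]
```

View pics/w.png

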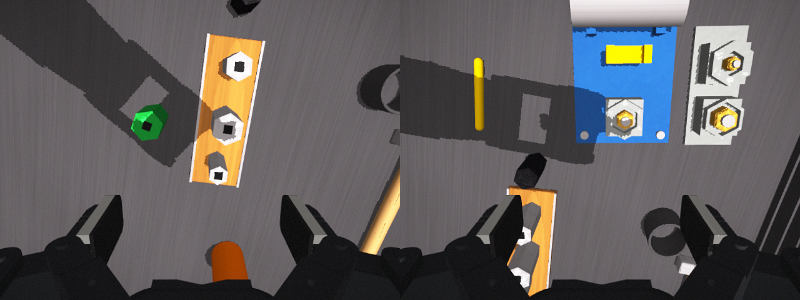

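Left wrist picture: three sockets on the board, with the green decoy at (150,122) off it. The board sockets read 24 at (238,67), 32 at (226,125) and 17 at (217,172). Right: the fixture nut at (624,118) with the yellow catch above it, and the spares at (725,118) and (732,62). The next step is to measure sizes and enlarge the view.

```bash
cat > meas.py <<'E'
from h import *
from scipy.optimize import minimize
def hexfit(P):
    """P xy mm: support-function fit -> centre, AF, yaw(deg mod 60) of flat normal"""
    h=cv2.convexHull(P.astype(np.float32))[:,0]
    best=None
    for a in np.arange(0,60,1.):
        w=[];mid=[];N=[]
        for k in range(3):
            t=np.radians(a+60*k); n=np.array([np.cos(t),np.sin(t)]); s=h@n; w.append(np.ptp(s)); mid.append((s.max()+s.min())/2); N.append(n)
        if best is None or sum(w)<best[0]: best=(sum(w),a,w,np.linalg.lstsq(np.array(N),np.array(mid),rcond=None)[0])
    return best[3].round(1),np.round(best[2],1),best[1]
E
python3 - <<'E'
from meas import *
f=np.load('w1.npz');W=f['W'];im1=f['im']; z=W[...,2]
mk=(abs(z-.087)<.004)&(W[...,0]<.56)&(W[...,1]<-.1)
n,l,s,_=cv2.connectedComponentsWithStats(mk.astype(np.uint8))
for i in range(1,n):
    if s[i,4]>60: print('socket',s[i,4],hexfit(W[l==i][:,:2]*1000),W[l==i][:,2].mean().round(4))
f=np.load('w2.npz');W=f['W'];im2=f['im']; z=W[...,2]
hsv=cv2.cvtColor(im2,cv2.COLOR_RGB2HSV); H,S,V=[hsv[...,i].astype(int) for i in range(3)]
near=np.hypot(W[...,0]-.635,W[...,1]-.038)<.05
for a,b in [(.040,.048),(.054,.0635),(.0635,.070),(.0705,.08)]:
    mk=near&(z>a)&(z<b); P=W[mk]; print('band',a,b,len(P), hexfit(P[:,:2]*1000) if len(P)>5 else '', P[:,2].mean())
br=near&(abs(H-22)<8)&(S>90)&(z>.055); print('brass',br.sum(),hexfit(W[br][:,:2]*1000)); br2=br&(z>.0635)&(z<.07);print(hexfit(W[br2][:,:2]*1000))
bl=(abs(H-108)<15)&(S>120)&(abs(z-.012)<.006); print(cv2.minAreaRect((W[bl][:,:2]*1000).astype(np.float32)),W[bl].max(0),W[bl].min(0))
ye=(abs(H-28)<6)&(S>150)&(abs(z-.098)<.004)&(W[...,0]>.55); print('catch',cv2.minAreaRect((W[ye][:,:2]*1000).astype(np.float32)))
A=cv2.resize(im2[140:240,320:400].copy(),(400,500),interpolation=cv2.INTER_CUBIC); B=cv2.resize(im1[60:310,290:430],(280,500))
cv2.imwrite('pics/crop.png',np.hstack([A,B])[:,:,::-1])
E
```

```text
socket 1461 (array([ 505.1, -171. ]), array([33.5, 33.2, 33.5]), np.float64(8.0)) 0.0867
socket 1881 (array([ 508.5, -257.5]), array([41.6, 42.2, 42.9]), np.float64(3.0)) 0.0868
socket 672 (array([ 509.6, -330.4]), array([26.7, 26.7, 27.5]), np.float64(3.0)) 0.0869
socket 127 (array([ 549.7, -512.7]), array([26.6, 28.2,  5. ]), np.float64(22.0)) 0.087
band 0.04 0.048 1234 (array([635.6,  40. ]), array([57.4, 78.6, 78.9]), np.float64(11.0)) 0.04467452130408752
band 0.054 0.0635 1668 (array([635.4,  39.5]), array([53.6, 55. , 55.4]), np.float64(11.0)) 0.058667243949023215
band 0.0635 0.07 333 (array([634.9,  39.5]), array([22.6, 23.7, 24.4]), np.float64(12.0)) 0.06632347319989199
band 0.0705 0.08 193 (array([635.2,  39.7]), array([13.9, 14.4, 13.7]), np.float64(38.0)) 0.07279773162663487
brass 417 (array([635.6,  48.2]), array([45.3, 35.5, 40.2]), np.float64(31.0))
(array([634.6,  39.8]), array([22.6, 23.6, 23.2]), np.float64(12.0))
((588.9700317382812, 58.562705993652344), (243.87783813476562, 215.97047424316406), 10.710592269897461) [0.72255036 0.18585478 0.01787421] [ 0.48801009 -0.06594624  0.00697621]
catch ((617.946533203125, 131.0987091064453), (57.35385513305664, 21.003705978393555), 10.434757232666016)
```

View pics/crop.png

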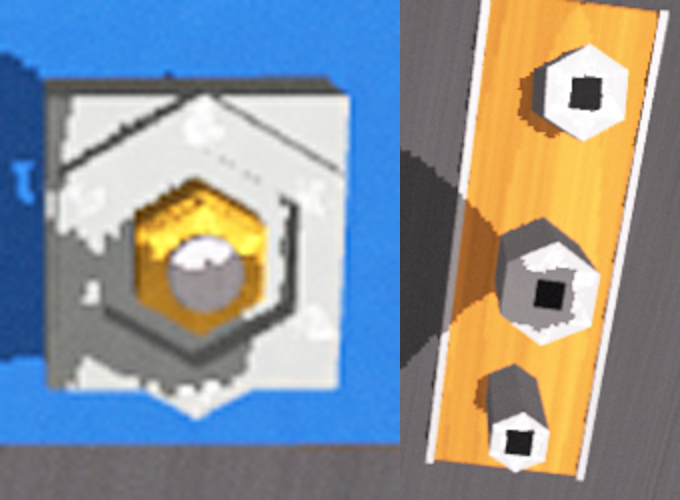

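The nut is about 23–24 mm across flats, so the 24 mm socket at (505,-171) fits. The 17 and 32 need not be touched. Strap first.

```bash
sed -i 's/FC=np.array(\[.614,.151\])/FC=np.array([.614,.1525])/; s/radians(10.6)/radians(10.7)/' h.py
python3 - <<'E'
from h import *
R=Rt(FY); r=.118
def pt(th,gap=0): # TCP so that lower -y finger edge touches outer face at radius r
    y=-r*np.cos(th)+(.004+gap)*np.sin(th)+.011; z=r*np.sin(th)+(.004+gap)*np.cos(th)
    return fx(0,.115+y,.088+z)
s=pt(1.5,.03)
m.set_gripper(0,40)
m.move_ptp([s[0],s[1],.32],R); m.move_l(s,max_speed=.2)
f0=m.current_force(); print('f0',f0.round(1))
for th in [1.5,1.35,1.2,1.0,.8,.6,.4,.25,.12,.05]:
    m.move_l(pt(th),max_speed=.12); f=m.current_force()-f0; print(th,f.round(1))
    if np.linalg.norm(f)>50: break
p=pt(0)
for z in [.094,.092,.0905,.089,.0875]:
    m.move_l([p[0],p[1],z],max_speed=.03); f=m.current_force()-f0; print(z,f.round(1),m.current_ee_pos().round(4))
    if f[2]>15: break
print(m.current_time())
E
```

```text
f0 [ 1.   0.5 -0.3]
1.5 [-1.7  0.   0.3]
1.35 [-1.5 -0.2  0.4]
1.2 [-0.7 -0.2  0.7]
1.0 [-1.2 -0.9  0.7]
0.8 [-0.4 -0.3  0.6]
0.6 [-0.6 -0.1  0.4]
0.4 [-1.1 -1.   0.7]
0.25 [-0.9 -0.6  0.8]
0.12 [-0.9  0.3  0.2]
0.05 [-0.7 -0.6 -0.6]
0.094 [-2.7 -0.8  1.3] [0.6124 0.1604 0.0939]
0.092 [-1.  -0.2  1.4] [0.6127 0.1604 0.0921]
0.0905 [-6.3 -1.6 14.1] [0.6128 0.1604 0.0919]
0.089 [-11.8  -2.9  26.6] [0.6129 0.1604 0.0918]
11.4667
```

```bash
python3 - <<'E'
from meas import *
p=m.current_ee_pos(); m.move_l([p[0],p[1],.25],max_speed=.25)
m.set_gripper(1.0)
im,d,c=snap('scene','s2.png'); W=world(c,d); hsv=cv2.cvtColor(im,cv2.COLOR_RGB2HSV)
red=((hsv[...,0]<6)|(hsv[...,0]>174))&(hsv[...,1]>150)&(W[...,2]>.05)&(W[...,0]>.5)&(W[...,0]<.7)&(W[...,1]>.05)&(W[...,1]<.35)
print('red z',np.nanpercentile(W[red][:,2],[0,5,50,95,100]).round(4),red.sum(), W[red][:,1].min(),W[red][:,1].max())
S=np.array([.505,-.1712]); yaw=np.radians(8)
R=Rt(yaw)
m.move_ptp([*S,.20],R); m.move_l([*S,.050],max_speed=.15)
m.set_gripper(.25,50); w=m.current_grip_width(); print('width',w*85, m.current_force().round(1))
m.move_l([*S,.0525],max_speed=.02); print('lifted',m.current_force().round(1))
m.move_l([*S,.20],max_speed=.15); print(m.current_grip_width()*85,m.current_force().round(1))
im,d,c=snap('wrist','w3.png'); W=world(c,d); np.savez('w3.npz',im=im,W=W)
P=m.current_ee_pos(); z=W[...,2]; top=P[2]-.05+.087
near=np.hypot(W[...,0]-P[0],W[...,1]-P[1])<.035
mk=near&(abs(z-top)<.005); print('top n',mk.sum(),P.round(4),np.nanmean(z[mk])-top)
n,l,s,_=cv2.connectedComponentsWithStats(mk.astype(np.uint8)); i=1+np.argmax(s[1:,4]); print(s[i],hexfit(W[l==i][:,:2]*1000))
print(m.current_time())
cv2.imwrite('pics/chk.png',np.hstack([cv2.resize(cv2.imread('pics/s2.png')[120:330,180:460],(400,300)),cv2.resize(cv2.imread('pics/w3.png'),(400,300))]))
E
```

```text
red z [0.0849 0.0885 0.0918 0.0954 0.0998] 474 0.1205841445510082 0.269785983997286
width 32.65268553056897 [-2.   0.4  5.7]
lifted [-0.2 -0.2 -1.8]
32.88287415456921 [ 0.5  0.3 -2.2]
top n 13223 [ 0.5046 -0.171   0.199 ] -0.0003797037264212655
[  213   311   217   125 13200] (array([ 502.8, -167.7]), array([52.4, 39.4, 52.7]), np.float64(39.0))
17.55
```

View pics/chk.png

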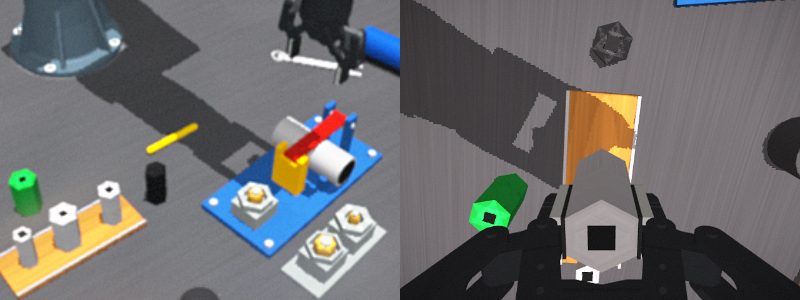

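The strap lies level in the catch (red face at about 92 mm). The grey 24 mm socket is held between the pads, its square hole at about (323,379) in the full wrist picture. I'll use the hole to find the socket's centre relative to the TCP.

```bash
cat > off.py <<'E'
from meas import *
def sockoff(fn=None):
    """socket top centre minus TCP (xy, tool y/z axes), from the dark square hole"""
    P=m.current_ee_pos(); R=m.current_tcp_rot(); im,d,c=snap('wrist',fn); top=P[2]+.037
    g=im.max(2).astype(int); mk=np.zeros((480,640),np.uint8); mk[345:415,285:365]=(g<40)[345:415,285:365]
    n,l,s,cen=cv2.connectedComponentsWithStats(mk); i=1+np.argmax(s[1:,4])
    K=np.array(c['camera_matrix']); q=cv2.undistortPoints(cen[i].reshape(1,1,2),K,np.array([c['k1'],0,0,0.]))[0,0]
    Rc=np.array(c['R']);o=-Rc.T@np.array(c['t']); ray=Rc.T@np.r_[q,1]; X=o+ray*(top-o[2])/ray[2]
    W=world(c,d); sel=W[395:410,300:345].reshape(-1,3)
    print('hole',s[i],'X',X.round(4),'P',P.round(4),'top z',np.nanmedian(W[365:395,290:300,2]).round(4))
    return (X-P)[:2], R.T@(X-P)
E
python3 - <<'E'
from off import *
print(sockoff('w4.png'))
print(m.current_tcp_rot().round(4))
E
```

```text
hole [ 300  361   45   39 1681] X [ 0.5035 -0.1704  0.236 ] P [ 0.5046 -0.171   0.199 ] top z 0.2354
(array([-0.00104528,  0.0006366 ]), array([-0.03699789, -0.00100061, -0.00080796]))
[[-1.500e-03  9.903e-01  1.392e-01]
 [ 7.000e-04  1.392e-01 -9.903e-01]
 [-1.000e+00 -1.400e-03 -9.000e-04]]
```

```bash
python3 - <<'E'
from off import *
R=Rt(FY); N=np.array([.6352,.0397]); off=R@np.array([0,-.0010,-.0008]); T=N-off[:2]; print('T',T)
m.move_ptp([*T,.20],R); m.move_l([*T,.125],max_speed=.1)
e=np.array([*T,.125])-m.current_ee_pos(); T2=T+e[:2]; print('err',e.round(4)); f0=m.current_force(); print(f0.round(1))
for z in np.arange(.116,.078,-.003):
    m.move_l([*T2,z],max_speed=.05); f=m.current_force()-f0; P=m.current_ee_pos(); print(round(z,4),P.round(4),f.round(1))
    if np.linalg.norm(f)>12: break
print(m.current_time(),m.current_grip_width()*85)
E
```

```text
T [0.63633115 0.03909958]
err [-0.0004  0.0001 -0.0007]
[ 0.1  0.1 -2. ]
0.116 [0.6357 0.0392 0.1157] [ 1.  -0.4  0. ]
0.113 [0.6358 0.0391 0.1128] [ 1.1  0.6 -1. ]
0.11 [0.6358 0.0392 0.1098] [-0.6  0.4 -0.5]
0.107 [0.6358 0.0392 0.1068] [ 0.4  0.3 -0.6]
0.104 [0.6358 0.0392 0.1038] [ 0.6  0.5 -0.8]
0.101 [0.6358 0.0392 0.1008] [ 0.7 -0.8  0.3]
0.098 [0.6358 0.0392 0.0977] [ 0.6 -0.2 -0.2]
0.095 [0.6358 0.0392 0.0948] [-0.4  0.1  1. ]
0.092 [0.6358 0.0392 0.0918] [-0.1 -1.   0.9]
0.089 [0.6358 0.0392 0.0888] [ 0.7 -0.1  0.7]
0.086 [0.6358 0.0392 0.0858] [-0.5 -0.4  0.4]
0.083 [0.6363 0.0391 0.0834] [ 0.7 -0.3  5.5]
0.08 [0.6369 0.0392 0.083 ] [-8.8  0.5 27.5]
22.8083 32.77014702531303
```

The socket passed the nut top and the collar freely and bottomed at TCP z 0.083, which puts the mouth at about 45 mm as expected. I'll ease the push and check.

```bash
python3 - <<'E'
from off import *
T2=[.6359,.0392]
m.move_l([*T2,.0822],max_speed=.03); m.set_gripper(.25,60); m.dwell(.3)
print(m.current_ee_pos().round(4),m.current_force().round(1),m.current_grip_width()*85)
off,_=sockoff('w5.png'); print('socket minus nut(meas)',(m.current_ee_pos()[:2]+off-[.6352,.0397]).round(4))
im,d,c=snap('scene','s5.png'); W=world(c,d); hsv=cv2.cvtColor(im,cv2.COLOR_RGB2HSV)
red=((hsv[...,0]<6)|(hsv[...,0]>174))&(hsv[...,1]>150)&(W[...,2]>.05)&(W[...,0]>.5)&(W[...,0]<.7)&(W[...,1]>.05)&(W[...,1]<.35)
print('red z',np.nanpercentile(W[red][:,2],[5,50,95]).round(4),red.sum(),m.current_time())
im2,_,_=snap('side','d5.png')
cv2.imwrite('pics/fin.png',np.hstack([cv2.resize(cv2.imread('pics/s5.png')[120:330,180:460],(400,300)),cv2.resize(cv2.imread('pics/d5.png')[150:330,200:440],(400,300))]))
E
```

```text
[0.6363 0.0392 0.0831] [-3.9 -1.  11.1] 32.90653115828036
hole [ 301  361   43   40 1682] X [0.6353 0.0395 0.1201] P [0.6363 0.0392 0.0831] top z 0.1196
socket minus nut(meas) [ 0.0001 -0.0002]
red z [0.0886 0.0915 0.0953] 470 23.675
```

View pics/fin.png

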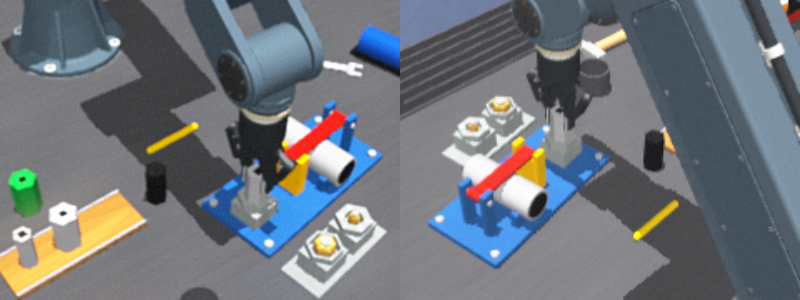

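The socket stands upright on the fixture's nut and is held, with its top at 120 mm (45 + 75). The strap is shut, the other two sockets stand on the board, and the bystanders in view are undisturbed.

```bash
python3 -c "
from bench import manip as m
print(m.sign_off())"
```

```text
the job is handed in; nothing more can be done
None
```

The strap is shut in its catch, and the 24 mm socket is on the fixture's nut, still in the gripper. I handed the job in at about 24 s of the 72 s allowed; the sign-off gives no verdict.

- **Strap:** I swung it down with the closed fingertips until it stopped at about 27 N. Afterwards its upper face measured about 92 mm above the table, which is the shut height.
- **Choosing the socket:** The wrist camera read the nut as 22.6–24.4 mm across flats, so I tried only the 24 mm socket. It fitted first time, so the 17 and 32 mm sockets were never touched.
- **Seating:** The socket passed the nut top and the collar with no force to speak of. It stopped with its mouth about 45 mm up and its top at about 120 mm, as it should when fully home. By the camera it is within 0.3 mm of the nut's measured centre.
- **Grip and everything else:** The gripper is set to hold at 60 N, pressing down with about 11 N. In the last pictures the other two sockets stand on the board and nothing in view has moved; the can and grinder were only partly in view or out of view.

**Check that disagreed:** The camera placed the held socket about 1 mm off the centre line of the jaws. I took this as calibration bias and cancelled it by measuring the nut with the same camera. I did not measure the socket's tilt separately; it looks upright in the pictures.

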